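# Close and hold the filter cover of a clay-dust extractor

## Robot

A 6-joint arm with a two-finger parallel gripper is mounted at the origin on the work surface. World frame = base frame: x ahead of the robot, y to its left, z up, the work surface at z = 0. Lengths are in mm, angles in rad, forces in N, time in s.
With the tool pointing down it reaches from about 250 to 725 mm from the base axis. Payload 4 kg.
Tool frame: the origin (TCP) lies at the very end of the fingers, on their centre line; the grasp point (between the pads) lies 19 mm behind it (bot.grip_depth is the z of the grasp point in the tool frame, in mm); z points along the fingers, y is the direction in which the jaws open and shut (so a half turn about z gives the same grasp; the last joint's range is limited). The gripper opens to 85 mm and grips with 20 to 120 N. Pads are 22 mm wide; open, the fingers measure 114 mm over their backs; the gripper's body (76 mm by 85 mm) begins 54 mm behind the grasp point. The pads swing forward as they close: fully open they stand 13 mm farther back than shut.
Start: joints at [1.322, 0.241, 0.005, 1.335, 0, 1.571], TCP at [123.119, 484.604, 231.306] pointing down, gripper open.
Joint ranges: [-2.72, 2.72], [-1.05, 1.87], [-1.09, 1.28], [-1.99, 2.15], [-1.42, 1.44], [-3.14, 3.14]. Speed limits (rad/s): [2.79, 2.79, 3.14, 3.14, 3.14, 3.14].

## Interface

Orientations are given as a rotation vector (axis times angle).
In Python, from cell import bot, eyes gives the robot as it stands.
- The arm moves only by the tool jog_arm, never from a script. Its argument "rows" is a list that holds one entry, the list of rows, each a list of 6 numbers: the shift along the tool's x, y, z in units of 40 mm (1.0 is 40 mm), then the turn, a rotation vector about the tool's x, y, z in degrees. A call has 1 to 8 rows; each row shifts and turns the commanded pose from where the row before left it, along the tool's axes as they then stand; what a row does not reach is not made up. A row lasts 1/12 s, in which the tool goes at most 41.7 mm and 7.16 degrees, less where a joint would pass 70% of its speed; a pose out of reach is approached as far as the arm can. A call is refused whole if a number of a shift passes 1 or a number of a turn 7.16, either way. A call with a gripper value outside its range is refused whole. "claw" is the closure in counts, from 0 (fully open) to 255 (shut), set as the call begins (left out, the last holds). The fingers move at their own pace and stop on an object; "newtons" is the grip in N (left out, the last holds). Time passes only in rows, so rows that do not move let the fingers close. It gives the time, the measured TCP pose, the force and the opening at its end, in the units of the state.
- bot.read_state(): the state, without advancing time (a new reading comes with each control period).
- eyes.capture(name): name is "side" or "top"; returns a dict with "frame" (420x560x3 uint8, red, green, blue), "mtx" (3x3 intrinsics, pixels), "cam_to_world" (4x4, takes a point from camera to world coordinates). Camera axes: x right, y up, looking along -z (the intrinsics and any distortion apply to the point x, -y, -z); pixel columns grow to the right and rows downward; lengths in mm; the calibration is good to about 2 mm. A picture is of the moment at which its call begins. There is no depth.
- bot.close_job(): hands the job in, once; it reports no verdict.
The state is a dict: "time_s": time; "joints": joint angles; "qvel": joint speeds; "tau": joint torques, N m; "position": TCP position; "tool_rot": TCP orientation; "wrist_force": force on the tool from outside, world axes, zero at the start; "torque": the same for the moment, N m; "width": finger opening in mm.
Only numpy, scipy, OpenCV 4.12 (cv2) and the standard library are available. Lean on these libraries where they do the work, as an engineer would, in place of code of your own. Each camera call takes 0.05 s, during which the arm holds its last target.

## Task

On the clay-dust filter unit, fold the open blue cover down onto the white housing, then turn the red quarter-turn fastener clockwise until its black slot lines up with the yellow marks, and press the cover fully home against the frame. It springs up again when let go, so finish while still holding it pressed home. Leave the other things on the bench where they stand.

Things in the scene. Friction and masses are not known exactly. Their poses are not given: they have to be found in the camera images.
- housing: white filter housing fixed to the bench, 210 (x) x 270 (y) x 85 mm high, open on top; origin at the centre of its underside, z up, its -x side (louvres) is the front. The cover's hinge line runs along y at x = +95, z = 87 mm. A hose stub 60 mm across sticks out 30 mm from the +y side. Two black sprung rubber bumpers at x = -75, y = +-95 mm stand 14 mm above the closed cover's underside
- cover (a joint): hinge of the blue cover, rad: 0 = fully home on the frame, positive = open (front edge up and away from the robot), stop at 1.5. Starts at 1.0 to 1.4; the stiff hinge (0.17 N m) keeps it where it is left. Let go when folded down it rests on the bumpers at 0.06 to 0.085. Pressing it home takes 10 to 14 N at the fastener, more nearer the hinge; with the slot out of line it stops at 0.04
- panel: blue cover plate (0.3 kg with fastener), turns with joint cover; origin on the hinge line. In its frame: x = -5 to -195 mm (free front edge), y = +-125, z = 0 (underside) to 6 (outer face); z is the outward normal, up when closed; y lies along the hinge. Two yellow stripes on the outer face run along y either side of the fastener
- cover_edge (a point): middle of the cover's free front edge, on the outer face; axes as panel
- fastener (a joint): quarter-turn fastener in the cover, rad: grows turning clockwise seen from outside (from above when closed). Wing and slot lie along the panel's x at 0 and in line with the yellow marks (panel's y) at 1.571. Starts at 0.1 to 0.7; stops at 0 and 2.1, so it can be turned too far. Friction 0.05 N m: it stays where it is left. The cover goes home only within about 0.16 of 1.571
- fastener_grip (a point): middle of the fastener's red wing, a bar 44 long, 13 thick, 25 mm tall, top 12.5 mm above this point, with a black slot along its top. Lies on the fastener's axis (panel x = -150, y = 0), 25 mm above the panel's underside; below the wing are a disc 42 across and a collar 54 mm across whose top is 16 mm below this point. x lies along wing and slot, y across (pinch), z outward
- bowl: blue glazed bowl, 110 mm across, 50 mm high; bystander; origin at the centre of its underside
- glaze_jar: white jar with blue cap, 68 mm across, 85 mm high; bystander; origin at the centre of its underside
- vase: small terracotta vase, 72 mm across, 90 mm high; bystander; origin at the centre of its underside
- brush: paint brush lying flat, 190 mm long; bystander; origin at the centre of its underside
- wood_rib: flat wooden potter's rib, 110 x 50 x 8 mm; bystander; origin at the centre of its underside

How it is judged:
By the outcome, as a careful person would: the job done as asked, in the order asked, and still so for the second after the job is handed in, while the arm keeps its last pose, push and grip.
It also fails if it takes over 51 s, if anything falls off the work surface, if the arm or the gripper's body presses on something with over 40 N, if the wrist force passes 120 N, or if a joint passes its speed limit or range.

## Working session

There is one attempt and no reset: what is moved stays moved. The work goes in short steps, Python scripts to look and compute and a tool call to move; the robot and the scene stay as the last step left them, time stands still between calls to the robot, and variables do not carry over. Pictures are saved under pics/ and viewed, and the job is handed in when it is done.

Besides the shell and the picture viewer there is one more tool, called after ">>>" as a command line: name --argument value ..., lists and objects as JSON in quotes. jog_arm: Moves the arm, as the interface text tells. Its arguments: {"type":"object","properties":{"rows":{"type":"array"},"claw":{"type":"number"},"newtons":{"type":"number"}},"required":["rows"]}

```bash
mkdir -p pics; ls; python3 - <<'E'
from cell import bot, eyes
import cv2,pickle
for n in("side","top"):
    c=eyes.capture(n); cv2.imwrite(f"pics/{n}0.png",cv2.cvtColor(c["frame"],cv2.COLOR_RGB2BGR)); pickle.dump(c,open(f"{n}0.pkl","wb"))
    print(n,c["mtx"],c["cam_to_world"],c.keys())
print(bot.read_state(),bot.grip_depth)
E
```

```text
pics
side [[444.27986765   0.         286.98324155]
 [  0.         444.27986765 202.48703967]
 [  0.           0.           1.        ]] [[ 9.93916520e-01  8.19978040e-02 -7.35276233e-02  4.75023710e+02]
 [-1.10020836e-01  7.08680424e-01 -6.96898467e-01 -7.41207805e+02]
 [-5.03655662e-03  7.00748469e-01  7.13390647e-01  9.03599288e+02]
 [ 0.00000000e+00  0.00000000e+00  0.00000000e+00  1.00000000e+00]] dict_keys(['frame', 'mtx', 'cam_to_world'])
top [[515.0477585    0.         276.70767633]
 [  0.         515.0477585  211.08194348]
 [  0.           0.           1.        ]] [[ 5.41986578e-03  9.87421167e-01 -1.58019190e-01  3.27330003e+02]
 [-9.99964877e-01  6.36190796e-03  5.45634469e-03  3.01310035e+01]
 [ 6.39301378e-03  1.57984067e-01  9.87420966e-01  1.51352398e+03]
 [ 0.00000000e+00  0.00000000e+00  0.00000000e+00  1.00000000e+00]] dict_keys(['frame', 'mtx', 'cam_to_world'])
{'time_s': 0.1, 'joints': array([1.32201062e+00, 2.41306566e-01, 3.87639856e-03, 1.33520560e+00,
       6.17895530e-06, 1.57077776e+00]), 'qvel': array([-0.00071683, -0.00083764,  0.00310413, -0.00094912,  0.00024887,
        0.00013111]), 'tau': array([-6.40869894e-04, -3.73137259e+01,  2.53010023e+01,  1.08141743e-02,
        6.05742844e-05,  2.74979271e-06]), 'position': array([122.97411871, 484.06459125, 230.52415932]), 'tool_rot': array([-3.89726451e-01, -3.11708789e+00,  2.86563989e-03]), 'wrist_force': array([-0.2243776 ,  0.00948359, -0.07267651]), 'torque': array([-0.0204866 ,  0.02394713, -0.005949  ]), 'width': 85.35346460678119} -18.700000000000003
```

View pics/side0.png

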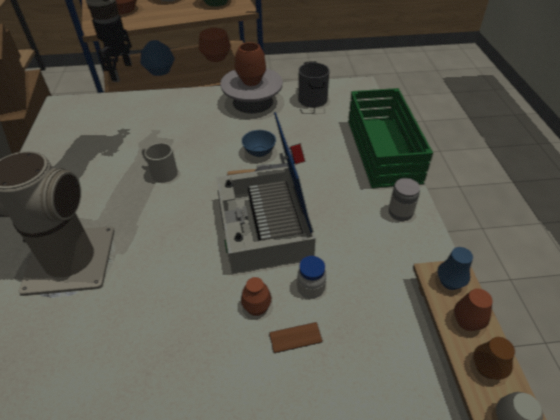

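View pics/top0.png

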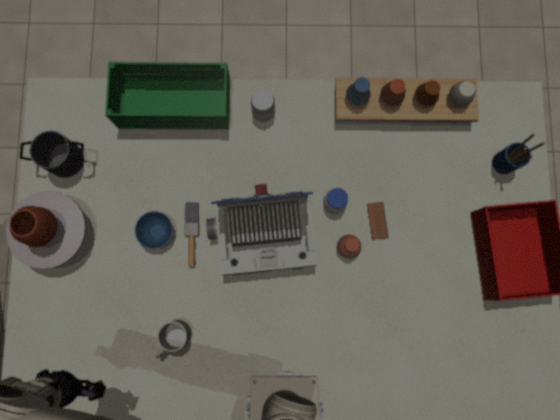

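The side view shows the housing at about (265,215), with the cover nearly upright and the red fastener behind it at (297,154). In the top view the housing is around (265,240) and the fastener is at (261,189). I'll enlarge both.

```bash
python3 - <<'E'
import cv2,numpy as np
for n,(x0,y0,w,h) in {"side":(200,105,140,170),"top":(190,170,150,115)}.items():
    im=cv2.imread(f"pics/{n}0.png")[y0:y0+h,x0:x0+w]
    s=5 if n=="top" else 3.5
    im=cv2.resize(im,None,fx=s,fy=s,interpolation=cv2.INTER_CUBIC)
    im=np.clip(im.astype(float)*1.5,0,255).astype(np.uint8)
    for k in range(0,w,20): cv2.putText(im,str(x0+k),(int(k*s),10),0,.35,(0,255,255),1);cv2.line(im,(int(k*s),12),(int(k*s),18),(0,255,255),1)
    for k in range(0,h,20): cv2.putText(im,str(y0+k),(0,int(k*s)+4),0,.35,(0,255,255),1)
    cv2.imwrite(f"pics/{n}0z.png",im)
E
```

```text
(no output)
```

View pics/side0z.png

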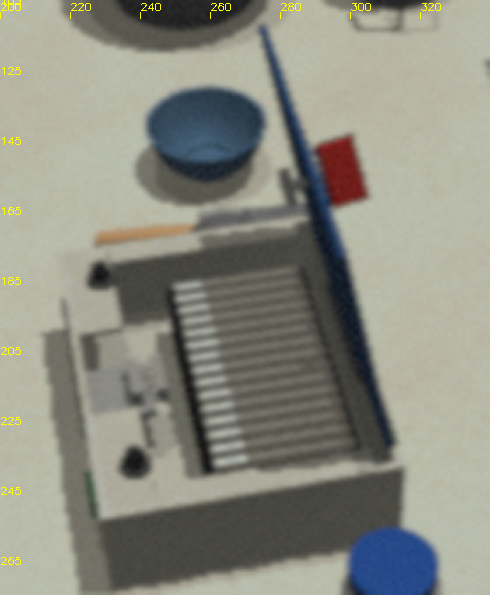

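View pics/top0z.png

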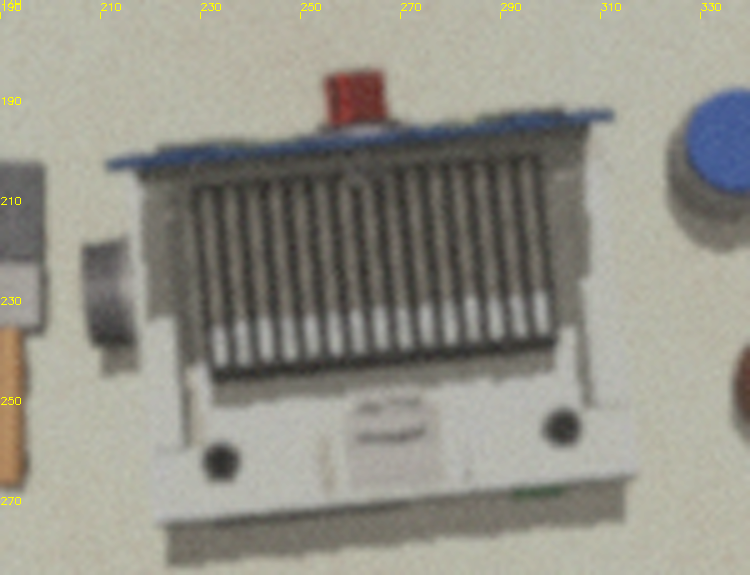

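```bash
cat > h.py <<'E'
import numpy as np,pickle,cv2
from scipy.optimize import least_squares
from scipy.spatial.transform import Rotation as R
def proj(c,P):
    T=np.linalg.inv(c["cam_to_world"]); p=np.atleast_2d(P)@T[:3,:3].T+T[:3,3]
    K=c["mtx"]; q=np.c_[p[:,0],-p[:,1],-p[:,2]]@K.T
    return q[:,:2]/q[:,2:]
def Rz(a): return R.from_euler('z',a).as_matrix()
def house(p,P): return np.atleast_2d(P)@Rz(p[2]).T+[p[0],p[1],0]
def panel(p,th,P):  # panel frame -> world; opening: front edge (-x) up
    M=R.from_euler('y',th).as_matrix()
    return house(p,np.atleast_2d(P)@M.T+[95,0,87])
E
cat > fit.py <<'E'
from h import *
t=pickle.load(open("top0.pkl","rb"));s=pickle.load(open("side0.pkl","rb"))
H=[(t,(-75,95,101),(234.2,262.4)),(t,(-75,-95,101),(302.4,255.4)),(t,(-105,135,85),(221.4,274.4)),(t,(-105,-135,85),(317.2,264.8)),
(s,(-75,95,101),(228.6,182.7)),(s,(-75,-95,101),(238.3,237)),(s,(-105,-135,85),(228.6,253.6)),(s,(105,-135,85),(315.1,237.9))]
C=[(t,(-195,125,3),(211.6,202.6)),(t,(-195,-125,3),(312.4,193)),(s,(-195,125,3),(274.9,112.7))]
def f(p):
    r=[]
    for c,P,u in H: r+=list(proj(c,house(p,P))[0]-u)
    for c,P,u in C: r+=list(proj(c,panel(p,p[3],P))[0]-u)
    return np.array(r)
o=least_squares(f,[400,0,0.1,1.2],loss='soft_l1')
print(o.x);print(f(o.x).reshape(-1,2).round(1))
p=o.x
print("grip",panel(p,p[3],(-150,0,25)),"edge",panel(p,p[3],(-195,0,6)))
print("closed grip",panel(p,0.07,(-150,0,25)))
E
python3 fit.py
```

```text
[4.96013536e+02 5.21703802e+01 1.06074971e-01 1.38357591e+00]
[[-0.4 -0.3]
 [ 0.5 -0.2]
 [-0.6  0.4]
 [ 1.   0.1]
 [-0.3 -1.3]
 [-0.  -2.3]
 [-0.2  0.6]
 [ 0.9  1.1]
 [-0.5  0.3]
 [ 0.8 -0.2]
 [-0.1 -0.7]]
grip [[587.1422797   61.87327848 239.03202366]] edge [[560.25051444  59.00998803 279.7092228 ]]
closed grip [[443.42670114  46.57121707 122.43020211]]
```

```bash
cat >> h.py <<'E'
PP=np.array([496.0,52.2,0.106])
def local(st,target,pos=None):
    M=R.from_rotvec(st["tool_rot"]).as_matrix(); return M.T@(np.array(target)-(st["position"] if pos is None else pos))/40
E
python3 - <<'E'
from h import *
from cell import bot
st=bot.read_state()
M=R.from_rotvec(st["tool_rot"]).as_matrix()
print(M.round(3))
hx=np.array([np.cos(.106),np.sin(.106),0])
way=[st["position"]]
f0=panel(PP,1.384,(-178,65,6))[0]
s0=f0+hx*(11+20)
way+=[np.array([123,484,340.]),np.r_[s0[:2],340],s0]
for th in(1.384,1.2,1.0,.8,.6,.4,.25,.15,.09):
    way.append(panel(PP,th,(-178,65,6))[0]+hx*11)
for a,b in zip(way,way[1:]):
    print(b.round(0),(M.T@(b-a)/40).round(2))
E
```

```text
[[-0.969  0.246 -0.   ]
 [ 0.246  0.969 -0.002]
 [ 0.    -0.002 -1.   ]]
[123. 484. 340.] [-0.   -0.01 -2.74]
[587. 127. 340.] [-1.345e+01 -5.780e+00  1.000e-02]
[587. 127. 263.] [-0.    0.    1.92]
[568. 125. 263.] [ 0.47 -0.17  0.  ]
[536. 122. 255.] [ 0.74 -0.28  0.2 ]
[504. 118. 240.] [ 0.76 -0.28  0.38]
[475. 115. 219.] [ 0.67 -0.25  0.53]
[452. 113. 192.] [ 0.56 -0.21  0.66]
[434. 111. 162.] [ 0.42 -0.16  0.77]
[425. 110. 137.] [ 0.22 -0.08  0.62]
[420. 110. 120.] [ 0.1  -0.04  0.43]
[419. 109. 109.] [ 0.04 -0.01  0.26]
```

>>> jog_arm --rows '[[[0,0,-0.92,0,0,0],[0,0,-0.92,0,0,0],[0,0,-0.9,0,0,0],[-0.84,-0.36,0,0,0,0],[-0.84,-0.36,0,0,0,0],[-0.84,-0.36,0,0,0,0],[-0.84,-0.36,0,0,0,0],[-0.84,-0.36,0,0,0,0]]]' --claw 255 --newtons 40

```text
time_s: 0.77
position: [269.0, 372.2, 340.6]
tool_rot: [-0.389, -3.117, 0.001]
wrist_force: [0.9, 0.9, 0.3]
width: 0.1
```

>>> jog_arm --rows '[[[-0.84,-0.36,0,0,0,0],[-0.84,-0.36,0,0,0,0],[-0.84,-0.36,0,0,0,0],[-0.84,-0.36,0,0,0,0],[-0.84,-0.36,0,0,0,0],[-0.84,-0.36,0,0,0,0],[-0.84,-0.36,0,0,0,0],[0,0,0,0,0,0]]]'

```text
time_s: 1.43
position: [475.3, 213.8, 339.3]
tool_rot: [0.401, 3.116, -0.004]
wrist_force: [-1.5, 0.2, -0.2]
width: 0.0
```

>>> jog_arm --rows '[[[-0.84,-0.36,0,0,0,0],[-0.84,-0.36,0,0,0,0],[-0.84,-0.36,0,0,0,0],[-0.8,-0.34,0,0,0,0],[0,0,0,0,0,0],[0,0,0,0,0,0],[0,0,0,0,0,0]]]'

```text
time_s: 2.02
position: [585.6, 130.4, 340.2]
tool_rot: [-0.39, -3.115, 0.0]
wrist_force: [-0.2, 0.3, 0.3]
width: -0.1
```

```bash
python3 - <<'E'
from h import *
from cell import bot,eyes
st=bot.read_state(); print(st["position"],st["joints"],st["time_s"],local(st,[587,127,263]))
c=eyes.capture("side"); im=cv2.cvtColor(c["frame"],cv2.COLOR_RGB2BGR)
cv2.imwrite("pics/side1.png",cv2.resize(im[40:280,150:400],None,fx=2.4,fy=2.4,interpolation=2))
E
```

```text
[585.56224503 130.35120309 340.17015993] [2.18784509e-01 4.48199780e-01 5.81099198e-01 1.70557616e+00
 4.99327507e-04 4.67815252e-01] 2.0167 [-0.05915628 -0.07156062  1.92917383]
```

View pics/side1.png

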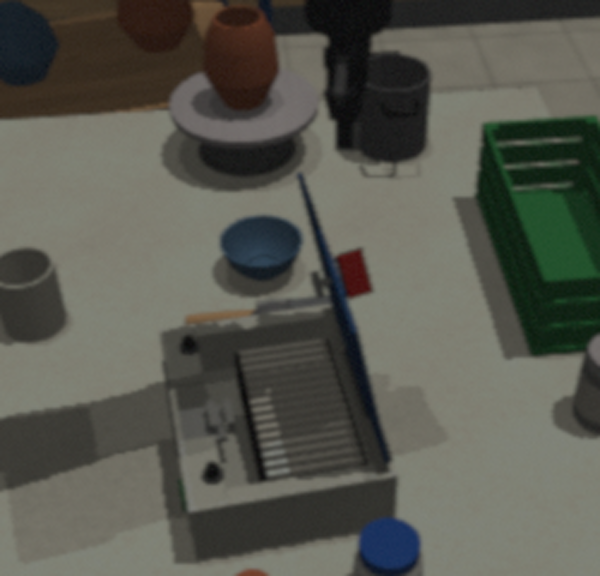

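The closed fingers (crop 347,148) hang behind and above the cover's free edge (302,180), clear of the fastener. I'll lower them and sweep along the arc.

>>> jog_arm --rows '[[[-0.1,0,0.6,0,0,0],[0,0,0.65,0,0,0],[0,0,0.65,0,0,0],[0,0,0,0,0,0],[0.3,-0.1,0,0,0,0],[0.3,-0.1,0,0,0,0]]]'

```text
time_s: 2.57
position: [564.0, 128.4, 265.9]
tool_rot: [0.387, 3.117, 0.0]
wrist_force: [0.6, 0.5, 1.7]
width: 0.3
```

>>> jog_arm --rows '[[[0.37,-0.14,0.1,0,0,0],[0.37,-0.14,0.1,0,0,0],[0.38,-0.14,0.19,0,0,0],[0.38,-0.14,0.19,0,0,0],[0.33,-0.12,0.26,0,0,0],[0.33,-0.12,0.26,0,0,0],[0,0,0,0,0,0]]]'

```text
time_s: 3.15
position: [469.5, 117.9, 221.2]
tool_rot: [-0.386, -3.115, 0.001]
wrist_force: [-0.3, -0.3, -0.4]
width: -0.2
```

```bash
python3 - <<'E'
from h import *
from cell import bot,eyes
st=bot.read_state(); print(st["position"],st["wrist_force"],st["time_s"])
c=eyes.capture("side"); im=cv2.cvtColor(c["frame"],cv2.COLOR_RGB2BGR)
cv2.imwrite("pics/side2.png",cv2.resize(im[40:280,150:400],None,fx=2.4,fy=2.4,interpolation=2))
E
```

```text
[469.50629307 117.86344818 221.24078395] [-0.31849731 -0.25320677 -0.38717173] 3.15
```

View pics/side2.png

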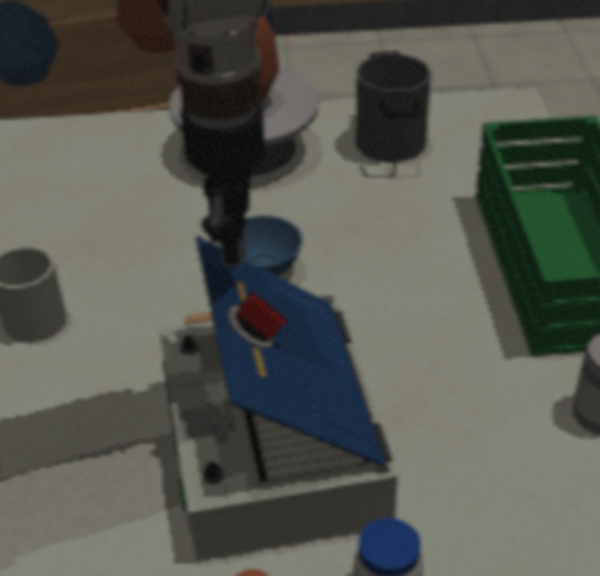

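The cover is half folded, with the fingertips on its outer face near the far front corner (230,258). I'll keep following the arc.

>>> jog_arm --rows '[[[0.25,-0.1,0.34,0,0,0],[0.25,-0.1,0.34,0,0,0],[0.2,-0.08,0.39,0,0,0],[0.2,-0.08,0.39,0,0,0],[0.11,-0.04,0.32,0,0,0],[0.11,-0.04,0.32,0,0,0],[0.1,-0.04,0.42,0,0,0],[0,0,0,0,0,0]]]'

```text
time_s: 3.87
position: [420.2, 111.1, 119.2]
tool_rot: [-0.388, -3.115, 0.001]
wrist_force: [-1.4, -0.7, -0.4]
width: -0.3
```

>>> jog_arm --rows '[[[0.02,0,0.13,0,0,0],[0,0,0.13,0,0,0],[0,0,0,0,0,0],[0,0,0,0,0,0]]]'

```text
time_s: 4.2
position: [421.1, 111.4, 110.3]
tool_rot: [0.39, 3.116, 0.001]
wrist_force: [-0.7, 0.6, 0.8]
width: -0.0
```

```bash
python3 - <<'E'
from h import *
from cell import bot,eyes
st=bot.read_state(); print(st["position"],st["wrist_force"],st["time_s"])
c=eyes.capture("side"); im=cv2.cvtColor(c["frame"],cv2.COLOR_RGB2BGR)
cv2.imwrite("pics/side3.png",cv2.resize(im[40:280,150:400],None,fx=2.4,fy=2.4,interpolation=2))
E
```

```text
[421.09338053 111.36897199 110.27168259] [-0.65635986  0.60932254  0.77287251] 4.2
```

View pics/side3.png

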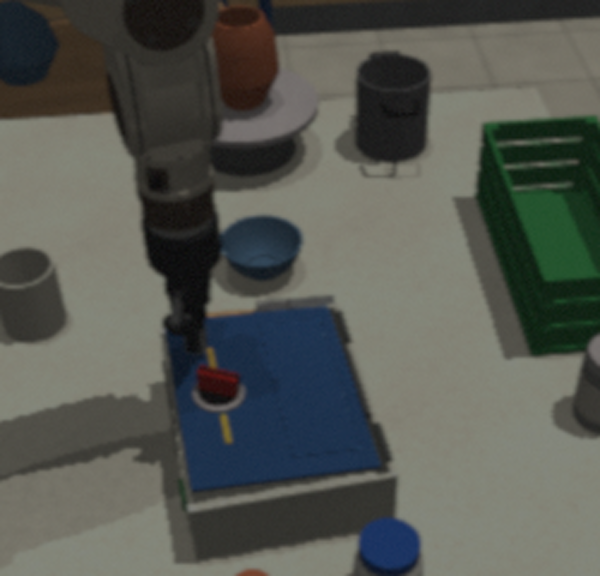

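The cover is down, with the fastener visible at (218,382). I'll nudge it gently onto the bumpers, lift clear and look.

>>> jog_arm --rows '[[[0,0,0.1,0,0,0],[0,0,0.05,0,0,0],[0,0,0,0,0,0]]]'

```text
time_s: 4.5
position: [420.6, 111.2, 103.6]
tool_rot: [0.39, 3.117, 0.0]
wrist_force: [0.9, -0.1, 0.6]
width: -0.0
```

>>> jog_arm --rows '[[[0,0,-0.8,0,0,0],[0,0.4,-0.9,0,0,0],[0,1,0,0,0,0],[0,1,0,0,0,0],[0,0.6,0,0,0,0],[0,0,0,0,0,0]]]' --claw 0

```text
time_s: 5.0
position: [451.2, 231.7, 171.9]
tool_rot: [0.383, 3.116, 0.004]
wrist_force: [0.4, -0.4, -0.0]
width: 72.3
```

```bash
python3 - <<'E'
from h import *
from cell import bot,eyes
st=bot.read_state(); print(st["position"],st["wrist_force"],st["time_s"])
for n,(x0,y0,w,h) in {"side":(200,150,130,110),"top":(200,180,130,100)}.items():
    c=eyes.capture(n);pickle.dump(c,open(f"{n}4.pkl","wb")); im=cv2.cvtColor(c["frame"],cv2.COLOR_RGB2BGR)[y0:y0+h,x0:x0+w]
    s=5
    im=cv2.resize(im,None,fx=s,fy=s,interpolation=cv2.INTER_CUBIC)
    im=np.clip(im.astype(float)*1.5,0,255).astype(np.uint8)
    for k in range(0,w,20): cv2.putText(im,str(x0+k),(int(k*s),10),0,.35,(0,255,255),1)
    for k in range(0,h,20): cv2.putText(im,str(y0+k),(0,int(k*s)+4),0,.35,(0,255,255),1)
    cv2.imwrite(f"pics/{n}4z.png",im)
E
```

```text
[451.24929538 231.72474549 171.89177219] [ 0.37916831 -0.36389616 -0.0195676 ] 5.0
```

View pics/side4z.png

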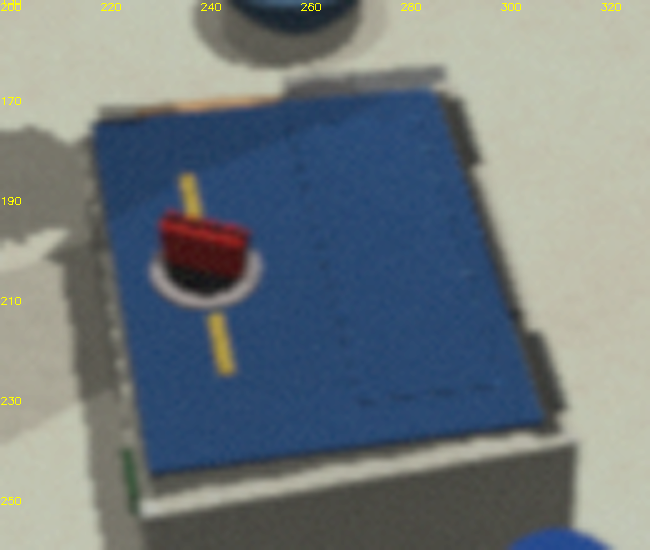

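View pics/top4z.png

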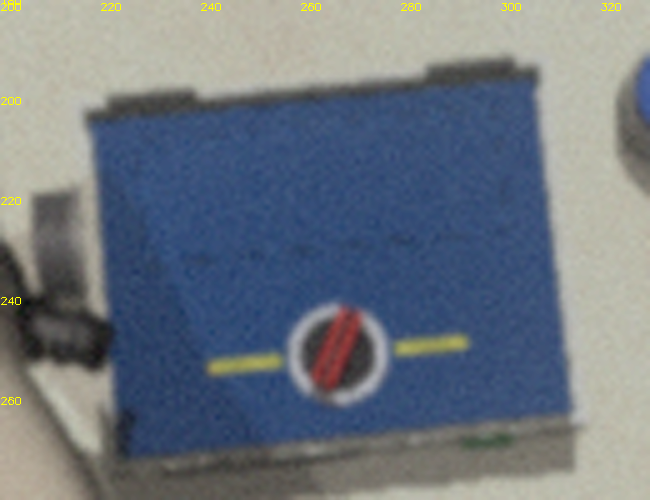

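```bash
cat > fit4.py <<'E'
from h import *
t=pickle.load(open("top4.pkl","rb"));s=pickle.load(open("side4.pkl","rb"))
C=[(t,(-150,0,6),(267.5,250.9)),(s,(-150,0,6),(241.8,205)),(t,(-195,125,6),(224,271.6)),(t,(-195,-125,6),(314,263)),
(s,(-195,-125,6),(230,244.4)),(s,(-195,125,6),(219,175))]
W=[(t,22,(270,242.4)),(t,-22,(265,258.4)),(s,22,(249.4,197.2)),(s,-22,(234,193.6))]
def f(p):
    r=[]
    for c,P,u in C: r+=list(proj(c,panel(p,p[3],P))[0]-u)
    for c,l,u in W: r+=list(proj(c,panel(p,p[3],(-150+l*np.cos(p[4]),-l*np.sin(p[4]),37.5)))[0]-u)
    r+=list((p[:3]-PP)/[2,2,.01]); r.append((p[3]-.07)/.02)
    return np.array(r)
o=least_squares(f,[496,52,.106,.07,.4],loss='soft_l1')
p=o.x;print(p);print(f(p)[:20].reshape(-1,2).round(1))
print("grip",panel(p,p[3],(-150,0,25)), "wing ang",p[2]-p[4])
E
python3 fit4.py
```

```text
[4.96666188e+02 5.24636705e+01 1.03966869e-01 6.10824718e-02
 4.34922522e-01]
[[ 0.1 -0. ]
 [-0.4 -0.2]
 [-0.7  0.1]
 [ 0.7 -0.3]
 [-0.4  0.5]
 [-0.9 -0.8]
 [ 0.1 -0.9]
 [-0.4 -1.5]
 [ 0.3  0.3]
 [-1.4  0.5]]
grip [[443.75927564  46.94319961 121.1100504 ]] wing ang -0.33095565291110884
```

```bash
python3 - <<'E'
from h import *
from cell import bot
st=bot.read_state(); print(st["joints"].round(3))
print(local(st,[443.8,46.9,180]))
E
```

```text
[ 0.469  0.284 -0.097  1.191 -0.     0.716]
[-0.9702309  -4.42043885 -0.2159807 ]
```

>>> jog_arm --rows '[[[-0.19,-0.88,-0.2,0,0,0],[-0.19,-0.88,0,0,0,0],[-0.19,-0.88,0,0,0,0],[-0.2,-0.89,0,0,0,0],[-0.2,-0.89,0,0,0,0],[0,0,0,0,0,4.2],[0,0,0,0,0,0],[0,0,0,0,0,0]]]' --claw 0

```text
time_s: 5.77
position: [443.2, 45.3, 179.7]
tool_rot: [-0.505, -3.1, 0.0]
wrist_force: [0.1, -0.0, 0.2]
width: 85.4
```

```bash
python3 - <<'E'
from h import *
from cell import bot
st=bot.read_state(); print(st["joints"].round(3),st["position"],st["wrist_force"])
M=R.from_rotvec(st["tool_rot"]).as_matrix(); print(M.round(3), np.arctan2(-M[1,0],-M[0,0]))
print(local(st,[443.8,46.9,110]))
E
```

```text
[ 0.102  0.165 -0.228  1.178  0.     0.425] [443.17454754  45.32335659 179.69681642] [ 0.13002696 -0.04698926  0.16710569]
[[-0.948  0.318 -0.001]
 [ 0.318  0.948  0.   ]
 [ 0.001 -0.    -1.   ]] -0.32314073791651166
[-0.00321122  0.04250231  1.74241506]
```

>>> jog_arm --rows '[[[0,0.04,0.6,0,0,0],[0,0,0.6,0,0,0],[0,0,0.54,0,0,0],[0,0,0,0,0,0],[0,0,0,0,0,0]]]'

```text
time_s: 6.18
position: [443.1, 48.6, 109.4]
tool_rot: [-0.499, -3.098, 0.001]
wrist_force: [0.1, 0.1, 0.9]
width: 85.8
```

>>> jog_arm --rows '[[[0,0,0,0,0,0],[0,0,0,0,0,0],[0,0,0,0,0,0],[0,0,0,0,0,0],[0,0,0,0,0,0],[0,0,0,0,0,0],[0,0,0,0,0,0],[0,0,0,0,0,0]]]' --claw 255 --newtons 40

```text
time_s: 6.85
position: [444.7, 48.4, 110.5]
tool_rot: [0.503, 3.1, 0.001]
wrist_force: [0.1, 3.7, 3.6]
width: 12.1
```

```bash
python3 - <<'E'
from h import *
from cell import bot,eyes
st=bot.read_state(); print(st["position"],st["wrist_force"],st["torque"],st["width"])
for n,(x0,y0,w,h) in {"side":(200,120,130,130)}.items():
    c=eyes.capture(n); im=cv2.cvtColor(c["frame"],cv2.COLOR_RGB2BGR)[y0:y0+h,x0:x0+w]
    im=cv2.resize(im,None,fx=4.5,fy=4.5,interpolation=cv2.INTER_CUBIC)
    cv2.imwrite(f"pics/{n}5.png",np.clip(im.astype(float)*1.5,0,255).astype(np.uint8))
E
```

```text
[444.69128104  48.39335211 110.47866337] [0.12349375 3.71080482 3.57018387] [ 0.20519537  0.05344363 -0.02535114] 12.142121015771064
```

View pics/side5.png

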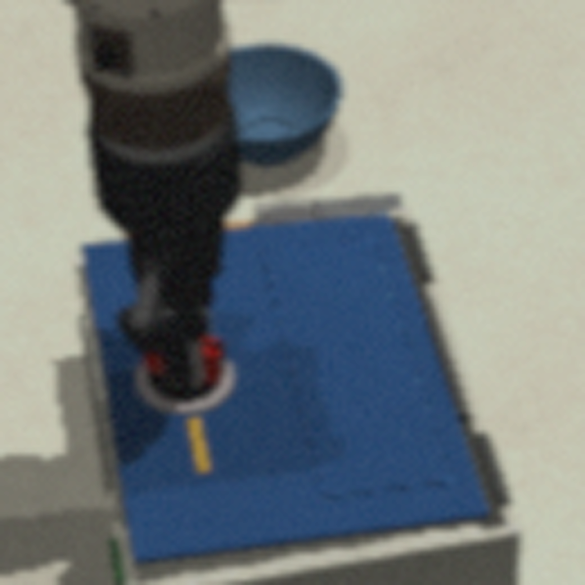

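The wing is held between the pads (12.1 mm), with the red ends showing on both sides at (155,360) and (212,352). Next I'll turn it clockwise 65.5° in total.

>>> jog_arm --rows '[[[0,0.02,0,0,0,6],[0,0,0,0,0,6],[0,0,0,0,0,6],[0,0,0,0,0,6],[0,0,0,0,0,6],[0,0,0,0,0,0]]]'

```text
time_s: 7.4
position: [444.0, 47.5, 109.8]
tool_rot: [1.292, 2.863, -0.006]
wrist_force: [-1.5, -1.2, 1.8]
width: 11.9
```

>>> jog_arm --rows '[[[0,0,0,0,0,6],[0,0,0,0,0,6],[0,0,0,0,0,6],[0,0,0,0,0,6],[0,0,0,0,0,6],[0,0,0,0,0,5.5],[0,0,0,0,0,0],[0,0,0,0,0,0]]]'

```text
time_s: 8.07
position: [442.8, 47.7, 109.2]
tool_rot: [-2.096, -2.338, 0.007]
wrist_force: [-2.6, -3.9, -0.4]
width: 12.3
```

```bash
cat > look.py <<'E'
from h import *
from cell import bot,eyes
import sys
st=bot.read_state(); print(st["time_s"],st["position"],st["wrist_force"],st["torque"],st["width"],st["joints"].round(3))
M=R.from_rotvec(st["tool_rot"]).as_matrix(); print(M.round(3), np.arctan2(-M[1,0],-M[0,0]))
n=sys.argv[1]
for n,(x0,y0,w,h) in {"side":(200,140,120,120),"top":(200,180,130,100)}.items():
    c=eyes.capture(n); im=cv2.cvtColor(c["frame"],cv2.COLOR_RGB2BGR)[y0:y0+h,x0:x0+w]
    pickle.dump(c,open(f"{n}{sys.argv[1]}.pkl","wb"))
    im=cv2.resize(im,None,fx=5,fy=5,interpolation=cv2.INTER_CUBIC)
    cv2.imwrite(f"pics/{n}{sys.argv[1]}.png",np.clip(im.astype(float)*1.6,0,255).astype(np.uint8))
E
python3 look.py 6
```

```text
8.0667 [442.78172553  47.65334899 109.17275875] [-2.56863376 -3.90364943 -0.41724428] [-1.40365934  1.29423467  0.03703119] 12.294453405288177 [ 0.109  0.234 -0.342  0.999 -0.002  1.571]
[[-0.109  0.994 -0.004]
 [ 0.994  0.109 -0.003]
 [-0.002 -0.004 -1.   ]] -1.4619450169990997
```

View pics/side6.png

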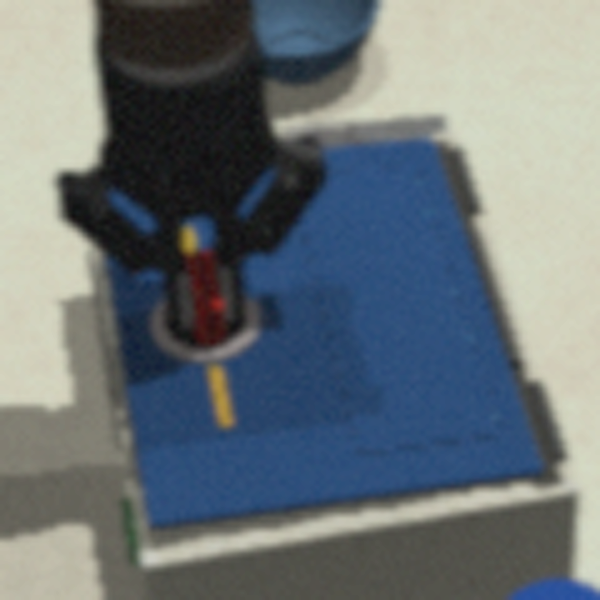

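The wing (200–215, 250–340) is in line with the yellow stripe (222,395), and the tool yaw gives a fastener angle of about 1.57. Now I'll press down in steps.

>>> jog_arm --rows '[[[0,-0.02,0.06,0,0,0],[0,-0.02,0.06,0,0,0],[0,0,0.06,0,0,0],[0,0,0,0,0,0],[0,0,0,0,0,0]]]'

```text
time_s: 8.58
position: [441.9, 47.6, 103.4]
tool_rot: [2.098, 2.339, -0.004]
wrist_force: [-7.2, -5.1, 8.1]
width: 12.0
```

>>> jog_arm --rows '[[[0,0,0.04,0,0,0],[0,0,0.03,0,0,0],[0,0,0,0,0,0],[0,0,0,0,0,0]]]'

```text
time_s: 8.92
position: [441.7, 47.6, 101.4]
tool_rot: [2.097, 2.339, -0.004]
wrist_force: [-9.9, -4.4, 14.5]
width: 12.4
```

>>> jog_arm --rows '[[[-0.02,-0.03,0.03,0,0,0],[0,0,0.03,0,0,0],[0,0,0,0,0,0],[0,0,0,0,0,0]]]'

```text
time_s: 9.25
position: [441.7, 47.6, 101.1]
tool_rot: [2.096, 2.338, 0.002]
wrist_force: [-12.1, -2.2, 29.2]
width: 12.1
```

>>> jog_arm --rows '[[[0,-0.02,0.03,0,0,0],[0,0,0.03,0,0,0],[0,0,0,0,0,0],[0,0,0,0,0,0]]]'

```text
time_s: 9.58
position: [441.7, 47.6, 100.8]
tool_rot: [2.095, 2.337, 0.005]
wrist_force: [-17.1, -3.9, 41.8]
width: 12.2
```

```bash
python3 look.py 7
```

```text
9.5833 [441.67673494  47.57527145 100.78744084] [-17.09565181  -3.86440887  41.84049739] [-1.14983883  3.62011434  0.03978397] 12.15062949816837 [ 0.107  0.236 -0.365  0.966 -0.     1.569]
[[-0.109  0.994  0.004]
 [ 0.994  0.109  0.   ]
 [-0.     0.004 -1.   ]] -1.4618028341166196
```

View pics/side7.png

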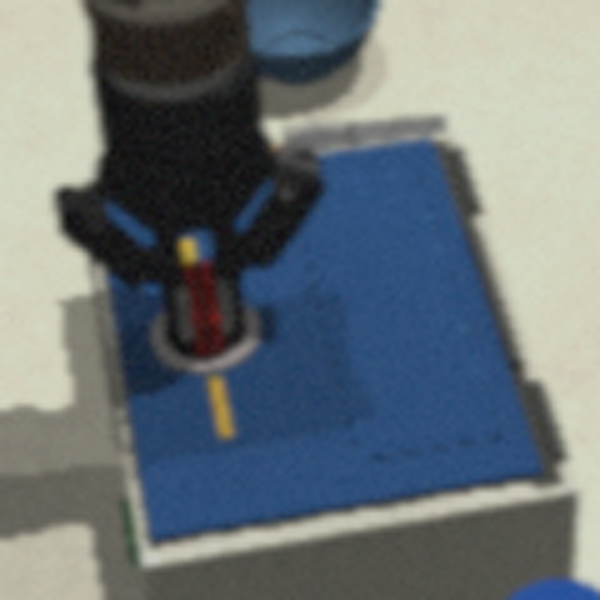

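>>> jog_arm --rows '[[[0,0,-0.05,0,0,0],[0,0,0,0,0,0],[0,0,0,0,0,0],[0,0,0,0,0,0],[0,0,0,0,0,0]]]'

```text
time_s: 10.1
position: [441.6, 47.6, 101.0]
tool_rot: [2.096, 2.338, 0.004]
wrist_force: [-11.7, -3.0, 29.1]
width: 12.2
```

```bash
python3 look.py 8; python3 - <<'E'
from h import *
s=pickle.load(open("side8.pkl","rb"))
p=[496.67,52.46,.104]
for th in(0,.02,.04,.061): print(th,((proj(s,panel(p,th,[(-195,-125,6),(-150,-73,6)]))-[200,140])*5).round(1).tolist(), panel(p,th,(-150,0,25)).round(1))
E
```

```text
10.1 [441.62901216  47.58473151 101.03454357] [-11.70167996  -3.02212002  29.12465855] [-0.93800367  2.50026597 -0.04965594] 12.22924253804106 [ 0.107  0.236 -0.364  0.968 -0.     1.569]
[[-0.109  0.994  0.003]
 [ 0.994  0.109  0.   ]
 [-0.     0.003 -1.   ]] -1.461733335990163
0 [[149.1, 541.2], [228.4, 443.0]] [[442.   46.8 112. ]]
0.02 [[148.7, 535.9], [228.2, 438.8]] [[442.5  46.8 115. ]]
0.04 [[148.4, 530.5], [228.2, 434.6]] [[443.1  46.9 118. ]]
0.061 [[148.2, 524.8], [228.3, 430.2]] [[443.8  46.9 121.1]]
```

View pics/side8.png

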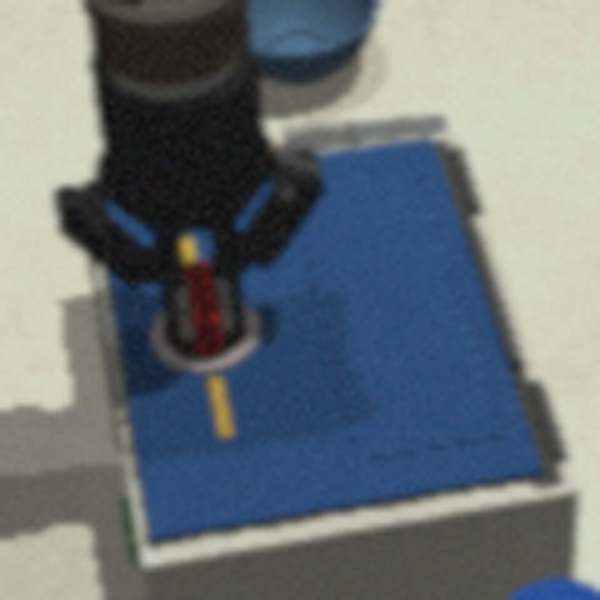

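View pics/top8.png

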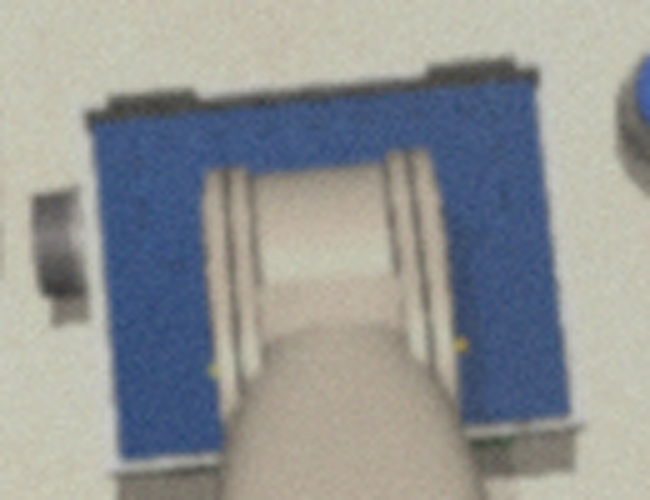

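The cover's front corner is at about (150,541), against a predicted 541.2 for 0 rad (530.5 for 0.04). The slot lines up with the stripe and the push holds at 29 N, so I'm handing the job in.

```bash
python3 -c "
from cell import bot
print(bot.close_job()); s=bot.read_state(); print(s['position'],s['wrist_force'])"
```

```text
the job is handed in; nothing more can be done
None
the job is handed in; nothing more can be done
```

I folded the blue cover down with closed fingers. I then gripped the red wing, turned it about 65° clockwise until its slot lined up with the yellow marks, and pressed the cover home. The job was handed in at about 10 s of the 51 s allowed, with the wing still gripped and pressed.

- **Cover home:** the front corner in the side picture was within a pixel of where it should be at 0 rad. The downward stop was hard, at about 8.4 mm of travel. The final push was steady at about 29 N.
- **Fastener angle:** the tool's yaw gives about 1.57 rad, and the side picture shows the wing in line with the stripe. In the top view the arm hid the slot, so only the side picture confirms this.
- **Forces:** while pressing, the fingertip push briefly reached about 42 N vertically, which I backed off to 29 N. That push went through the fingers, not the arm or gripper body, and the wrist force stayed well under 120 N. A sideways reading of about 12 N remained in the final hold.
- **Other things on the bench:** I never moved the arm near them. I didn't compare their positions before and after; the bowl looks unmoved in the side pictures.
- **After hand-in:** the state could no longer be read, so nothing is checked beyond that point.

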